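Pulse the coffee grinder with its bayonet lid

ROBOT

A 6-joint arm with a two-finger parallel gripper is mounted at the origin on the work surface. World frame = base frame: x ahead of the robot, y to its left, z up, the work surface at z = 0. Lengths are in mm, angles in rad, forces in N, time in s.
With the tool pointing down it reaches from about 325 to 750 mm from the base axis. Payload 7.6 kg.
Tool frame: the origin (TCP) lies midway between the tips of the shut fingers; the grasp point (between the pads) lies 19 mm behind it (manip.tcp_to_grasp is the distance from the TCP to the grasp point, in mm); z points along the fingers, y is the direction in which the jaws open and shut (so a half turn about z gives the same grasp; the last joint's range is limited). The gripper opens to 85 mm and grips with 20 to 120 N. Pads are 22 mm wide; open, the fingers measure 114 mm over their backs; the gripper's body (76 mm by 85 mm) begins 54 mm behind the grasp point. The pads swing forward as they close: fully open they stand 13 mm farther back than shut.
Start: joints at [-1.204, 0.052, 1.401, -0, 1.689, -0.07], TCP at [222.123, -475.717, 231.323] pointing down, gripper open.
Joint ranges: [-2.9, 2.9], [-0.91, 2.17], [0.12, 2.37], [-1.06, 4.2], [0.26, 2.73], [-2.93, 2.93]. Speed limits (rad/s): [2.57, 2.57, 3.01, 3.14, 3.14, 3.14].

INTERFACE

Orientations are given as a unit quaternion [w, x, y, z].
In Python, from station import manip gives the robot as it stands.
- The arm moves only by the tool apply_moves, never from a script. Its argument "commands" is a list of rows, each a list of 7 numbers: the shift along the tool's x, y, z in mm, then the turn, a rotation vector about the tool's x, y, z in rad, then the finger opening in mm, from 0 to 85.4. In form: [[dx, dy, dz, wx, wy, wz, gripper], ...]. A call has 1 to 20 rows; each row shifts and turns the commanded pose from where the row before left it, along the tool's axes as they then stand; what a row does not reach is not made up. A row lasts 1/12 s, in which the tool goes at most 41.7 mm and 7.16 degrees, less where a joint would pass 70% of its speed; a pose out of reach is approached as far as the arm can. A call is refused whole if a number of a shift passes 41.7 or a number of a turn 0.125, either way. A call with a gripper value outside its range is refused whole. The fingers move at their own pace and stop on an object; "newtons" is the grip in N (left out, the last holds). Time passes only in rows, so rows that do not move let the fingers close. It gives the time, the measured TCP pose, the force and the opening at its end, in the units of the state.
- manip.state(): the state, without advancing time (a new reading comes with each control period).
- manip.get_image(name): name is "scene" or "top" or "wrist"; returns the picture (400x640x3 uint8, red, green, blue); there is no depth.
- manip.get_calibration(name): a dict with "fov_y" (degrees; the focal length in pixels is half the picture's height over the tangent of half this angle, whatever the lens; pixels are square), "cx", "cy" (the principal point, pixels), "cam_to_world" (4x4, takes a point from camera to world coordinates); the wrist camera has in their place "tool_from_camera" (4x4, takes a point from camera to tool coordinates, whose origin is the TCP and whose axes are the flange's). Camera axes: x right, y down, z forward; pixel columns grow to the right and rows downward; lengths in mm; the calibration is good to about 2 mm. A picture is of the moment at which its call begins: read the wrist's pose just before it. get_calibration takes no time and is no camera call.
- manip.sign_off(): hands the job in, once; it reports no verdict.
The state is a dict: "time_s": time; "qpos": joint angles; "joint_velocities": joint speeds; "joint_efforts": joint torques, N m; "tcp_pos": TCP position; "tcp_rot": TCP orientation; "contact_force": force on the tool from outside, world axes, zero at the start; "wrist_torque": the same for the moment, N m; "grip_width": finger opening in mm.
Only numpy, scipy, OpenCV 4.12 (cv2) and the standard library are available. Lean on these libraries where they do the work, as an engineer would, in place of code of your own. Each camera call takes 0.05 s, during which the arm holds its last target.

TASK

Flip the cordless coffee grinder's red-tipped power toggle to on (away from its off side, over to the green dot), then fit the lid: drop its two orange lugs through the gaps in the collar until it is fully home, and twist it clockwise against its spring to the pulse position, pointers at the green marks, half way to the lock. Hold it there so that the grinder keeps pulsing, never letting it click into the lock, and finish while still gripping the lid at the pulse position. Leave the mug, the plate and the remote control where they are.

Things in the scene. Friction and masses are not known exactly. Their poses are not given: they have to be found in the camera images.
- grinder: Blue cordless coffee grinder, fixed by suction feet. Housing 112 (x) by 186 (y) by 60 mm high, y = -56 to +130 mm; on it a round bowl tower, radius 54 mm at its foot, 49.5 mm at its top, 110.5 mm above the table. Origin: on the table under the tower's axis; z up, x along the line through the collar's two gaps, y from the tower to the toggle.
- collar_seat (a point): On the tower's axis, 98.5 mm above the table, grinder's axes: here the fitted lid's underside rests. The collar's flange (hole radius 37.5 mm, 8 to 12 mm above this point) has gaps 0.60 rad wide at +x and -x for the lugs; orange stops of the drive ring leave a 0.54 rad notch under each, so the lid drops home within 0.1 rad of true. Once turned it cannot lift.
- drive_ring (a joint): Angle (rad) of the sprung ring under the collar that the lid's lugs turn; 0 at rest, grows clockwise seen from above. The lid turns about 0.1 rad freely before it takes the ring along. The spring turns it back with 0.1 N m at first, 0.2 N m half way. It pulses from 0.36 to 0.74, the green mark is 0.52; past 0.89 it snaps by itself into the lock at 1.05.
- power_switch (a joint): Angle (rad) of the power toggle: 0 = off, leaning to the grinder's -x side (white dot), 0.9 = on, leaning to its +x side (green dot). It springs over its middle (0.45) into either end; about 3 N at the tip moves it.
- switch_tip (a point): Centre of the toggle's red ball tip (13 mm across) on a 7 mm thick steel lever, 40 mm from its pivot, which lies at grinder x = 0, y = 98 mm, 64 mm above the table. Off: the tip is at grinder x = -17 mm, on: x = +17 mm, both 100 mm above the table. This point turns with the toggle.
- lid: Loose cream lid, right way up, 60 mm high, 0.1 to 0.2 kg. Origin: centre of its underside; x along its grip wing and two orange lugs. Spigot radius 34.5 mm, 14 mm high; lugs at +x, -x to radius 42 mm, 13 mm wide, 6 mm high. Disc radius 46 mm up to 26 mm, orange pointers over the lugs. Wing 66 mm (x) by 28 mm (y), from 26 to 60 mm up: pinch it across y from above. Same after half a turn.
- mug: White mug, 78 mm across and 85 mm high with a side handle; origin under its centre. A bystander.
- plate: Small white plate, 104 mm across and 14 mm high, with two red wrapped sweets; origin under its centre. A bystander.
- remote: Black remote control, 190 by 46 by 19 mm, lying flat along its x; origin under its centre. A bystander.
- pulse_mark (a point): One of two green marks on the tower's rim (49.5 mm radius, 107 mm high), half a turn apart, 0.62 rad clockwise (seen from above) of the white marks at the gaps: at pulse the lid's orange pointers face them. The red lock marks are 1.15 rad clockwise of the white ones.
There are look-alikes about, which are no part of the job. What is shaped like the lid but yellow is not meant.

How it is judged:
By the outcome, as a careful person would: the job done as asked, in the order asked, and still so for the second after the job is handed in, while the arm keeps its last pose, push and grip.
It also fails if it takes over 54 s, if anything falls off the work surface, if the arm or the gripper's body presses on something with over 40 N, if the wrist force passes 120 N, or if a joint passes its speed limit or range.

## Working session

There is one attempt and no reset: what is moved stays moved. The work goes in short steps, Python scripts to look and compute and a tool call to move; the robot and the scene stay as the last step left them, time stands still between calls to the robot, and variables do not carry over. Pictures are saved under pics/ and viewed, and the job is handed in when it is done.

Besides the shell and the picture viewer there is one more tool, called after ">>>" in YAML: its name, and indented under it one key for each argument. apply_moves: Moves the arm, as the interface text tells. Its arguments: {"type":"object","properties":{"commands":{"type":"array"},"newtons":{"type":"number"}},"required":["commands"]}

```bash
mkdir -p pics; ls
python3 - <<'E'
from station import manip
import cv2, numpy as np
for n in ["scene","top","wrist"]:
    im=manip.get_image(n); cv2.imwrite(f"pics/{n}0.png",im[:,:,::-1]); c=manip.get_calibration(n); print(n,{k:(np.round(v,4).tolist()) for k,v in c.items()})
print(manip.state())
E
```

```text
pics
scene {'fov_y': 54.1305, 'cx': 323.9537, 'cy': 205.8282, 'cam_to_world': [[-0.4201, 0.6448, -0.6386, 1198.241], [0.9074, 0.2907, -0.3034, 126.0294], [-0.01, -0.7069, -0.7072, 820.7406], [0.0, 0.0, 0.0, 1.0]]}
top {'fov_y': 42.4448, 'cx': 328.2102, 'cy': 203.5195, 'cam_to_world': [[0.0171, -0.9965, 0.0816, 398.3705], [-0.9999, -0.0172, -0.001, -188.287], [0.0024, -0.0816, -0.9967, 1732.8558], [0.0, 0.0, 0.0, 1.0]]}
wrist {'fov_y': 60.5169, 'cx': 316.3402, 'cy': 193.7631, 'tool_from_camera': [[-0.0008, -0.965, -0.2624, 65.9935], [1.0, -0.0005, -0.0011, -1.5358], [0.0009, -0.2624, 0.965, -142.6387], [0.0, 0.0, 0.0, 1.0]]}
{'time_s': 0.15, 'qpos': array([-1.20431031e+00,  5.26981685e-02,  1.40146750e+00,  1.93340670e-05,
        1.68862146e+00, -7.02982848e-02]), 'joint_velocities': array([-5.37900646e-04, -1.11203362e-03, -3.54859230e-03, -1.74676568e-05,
        6.57657868e-04, -7.01199394e-04]), 'joint_efforts': array([ 1.12010624e-03, -3.81951892e+01, -3.60424018e+01, -5.14802605e-05,
        4.61280448e-03, -2.58346961e-05]), 'tcp_pos': array([ 222.03533412, -475.48838988,  230.67483562]), 'tcp_rot': array([-5.92120354e-04,  9.76246649e-01,  2.16661312e-01, -7.86291931e-05]), 'contact_force': array([ 0.21560272, -0.2036332 , -0.63116602]), 'wrist_torque': array([-0.01162519,  0.00954749,  0.05107516]), 'grip_width': 85.22223760226728}
```

View pics/scene0.png

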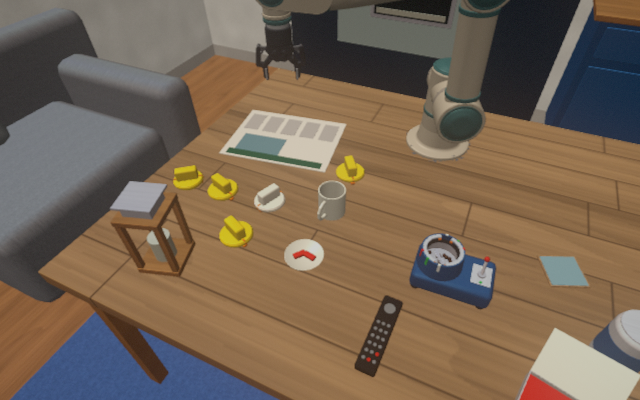

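View pics/top0.png

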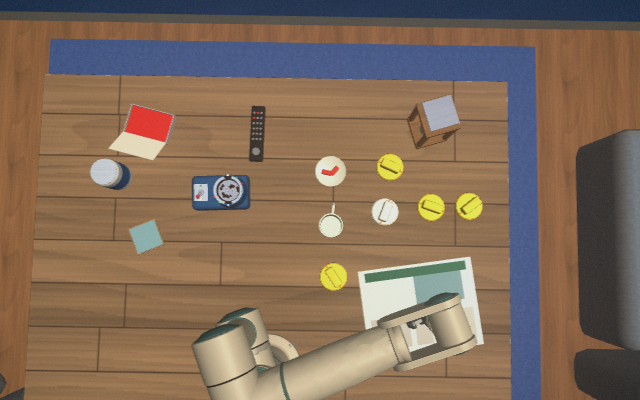

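View pics/wrist0.png

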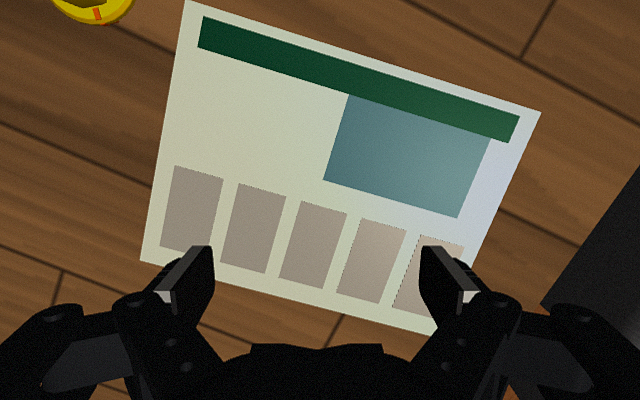

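Candidates for the lid, in the top picture: the cream one at (385,212), and yellow look-alikes at (390,167), (431,207), (469,206) and (333,277). I choose the cream one and check it and the grinder in enlarged crops.

Run:
```python
import cv2,numpy as np
t=cv2.imread("pics/top0.png"); s=cv2.imread("pics/scene0.png")
f=lambda im,x,y,w,h,k:cv2.resize(im[y:y+h,x:x+w],(w*k,h*k),interpolation=cv2.INTER_CUBIC)
a=f(t,185,165,75,55,8); cv2.imwrite("pics/c1.png",a)
b=np.hstack([f(t,360,190,50,45,8),f(s,245,175,50,45,8)]); cv2.imwrite("pics/c2.png",b)
cv2.imwrite("pics/c3.png",f(s,405,225,100,80,8))
```

```text
(no output)
```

View pics/c1.png

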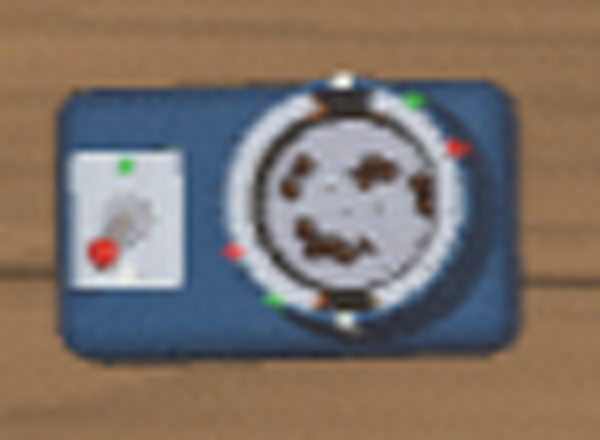

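View pics/c2.png

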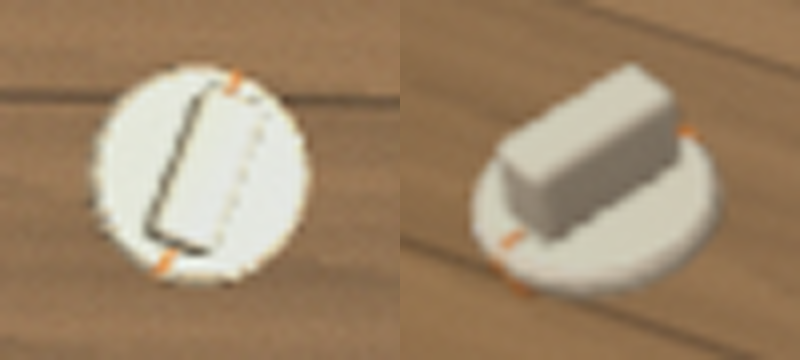

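View pics/c3.png

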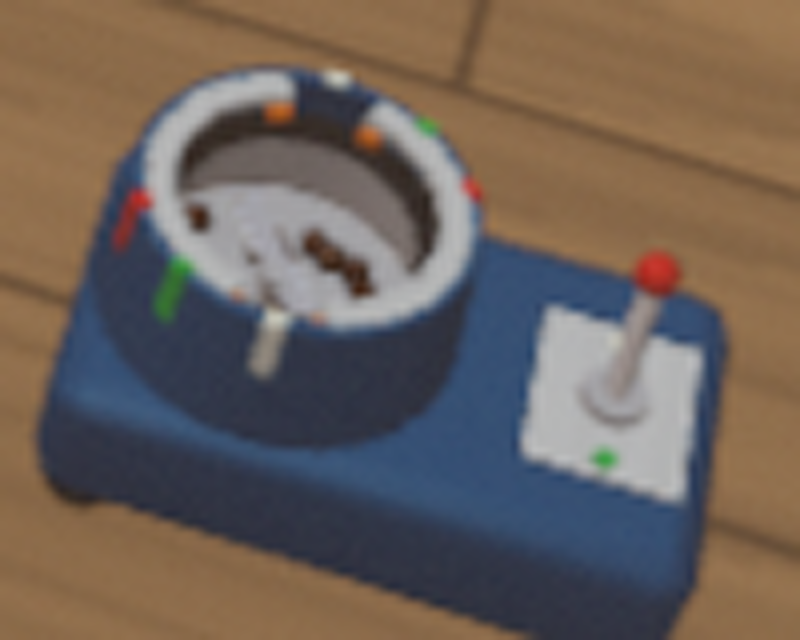

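```bash
cat > h.py <<'E'
import numpy as np
from station import manip
from scipy.spatial.transform import Rotation as R
def ray(n,u,v,pose=None):
    c=manip.get_calibration(n); f=200/np.tan(np.radians(c["fov_y"])/2)
    d=np.array([(u-c["cx"])/f,(v-c["cy"])/f,1])
    T=np.array(c["cam_to_world"]) if n!="wrist" else pose@np.array(c["tool_from_camera"])
    return T[:3,3],T[:3,:3]@d
def at(n,u,v,z,pose=None):
    o,d=ray(n,u,v,pose); return o+d*(z-o[2])/d[2]
def pose(s=None):
    s=s or manip.state(); q=s["tcp_rot"]; T=np.eye(4)
    T[:3,:3]=R.from_quat([q[1],q[2],q[3],q[0]]).as_matrix(); T[:3,3]=s["tcp_pos"]; return T
def proj(n,p,pose=None):
    c=manip.get_calibration(n); f=200/np.tan(np.radians(c["fov_y"])/2)
    T=np.array(c["cam_to_world"]) if n!="wrist" else pose@np.array(c["tool_from_camera"])
    q=np.linalg.inv(T)@np.r_[p,1]; return q[0]/q[2]*f+c["cx"],q[1]/q[2]*f+c["cy"]
E
python3 - <<'E'
from h import *
np.set_printoptions(precision=1,suppress=True)
def cr(u,v,x,y,k=8): return (u+.5)/k-.5+x,(v+.5)/k-.5+y
def show(l,n,p,z): w=at(n,*p,z); print(l,w); return w
T=lambda u,v:cr(u,v,185,165)
a=show("white+x","top",T(344,78),107);b=show("white-x","top",T(345,320),107); print("ctr",(a+b)/2,"yaw",np.arctan2((a-b)[1],(a-b)[0]),np.linalg.norm(a-b))
a=show("g+","top",T(415,100),107);b=show("g-","top",T(275,300),107); print("ctr",(a+b)/2,"ang",np.arctan2((a-b)[1],(a-b)[0])+.62)
a=show("r+","top",T(457,148),107);b=show("r-","top",T(232,252),107); print("ctr",(a+b)/2,"ang",np.arctan2((a-b)[1],(a-b)[0])+1.15)
show("tip","top",T(103,252),100)
S=lambda u,v:cr(u,v,405,225)
show("tip s","scene",S(657,273),100)
a=show("w s","scene",S(337,78),110);b=show("w s","scene",S(278,318),110); print((a+b)/2)
L=lambda u,v:cr(u,v,360,190)
a=show("lug1","top",L(235,78),26);b=show("lug2","top",L(165,264),26); print("ctr",(a+b)/2,"ang",np.arctan2((a-b)[1],(a-b)[0]),np.linalg.norm(a-b))
show("disc","top",L(201,175),24)
for q in [(147,235),(212,252),(265,100),(205,83)]: show("wing","top",L(*q),60 if 0 else 26)
for q in [(70,95),(512,85),(518,355),(65,352)]: show("hous","top",T(*q),60)
M=lambda u,v:show("m","top",(u,v),0)
show("mug","top",(331,225),85);show("plate","top",(331,171),14);show("remote","top",(257,134),19)
for p in [(333,277),(431,207),(390,167)]: show("yellow","top",p,26)
E
```

```text
white+x [619.2 131.7 107. ]
white-x [522.7 128.1 107. ]
ctr [571.  129.9 107. ] yaw 0.03712640656800058 96.53900066945502
g+ [610.9 103.2 107. ]
g- [530.2 156.1 107. ]
ctr [570.5 129.7 107. ] ang 0.0400884326077553
r+ [592.  86. 107.]
r- [549.  173.8 107. ]
ctr [570.5 129.9 107. ] ang 0.034635887066964965
tip [548.7 226.6 100. ]
tip s [549.5 227.  100. ]
w s [523.3 128.1 110. ]
w s [617.9 132.5 110. ]
[570.6 130.3 110. ]
lug1 [ 555.7 -391.9   26. ]
lug2 [ 477.8 -363.4   26. ]
ctr [ 516.8 -377.7   26. ] ang -0.3500156951753492 82.93812980737692
disc [ 515.2 -378.3   24. ]
wing [ 489.7 -355.9   26. ]
wing [ 483.1 -382.9   26. ]
wing [ 546.7 -404.4   26. ]
wing [ 553.4 -379.4   26. ]
hous [616.6 252.7  60. ]
hous [623.9  72.2  60. ]
hous [513.3  66.5  60. ]
hous [511.3 250.7  60. ]
mug [ 464.6 -200.1   85. ]
plate [ 649.1 -197.6   14. ]
remote [770.   54.3  19. ]
yellow [ 296.2 -209.9   26. ]
yellow [ 532.5 -531.9   26. ]
yellow [ 664.3 -394.6   26. ]
```

>>> apply_moves:
  commands:
    - [28,-25.6,0,0,0,0,0]
    - [28,-25.6,0,0,0,0,0]
    - [28,-25.6,0,0,0,0,0]
    - [28,-25.6,0,0,0,0,0]
    - [28,-25.6,0,0,0,0,0]
    - [28,-25.6,0,0,0,0,0]
    - [28,-25.6,0,0,0,0,0]
    - [28,-25.6,0,0,0,0,0]
    - [28,-25.6,0,0,0,0,0]
    - [28,-25.6,0,0,0,0,0]
    - [28,-25.6,0,0,0,0,0]
    - [28,-25.6,0,0,0,0,0]
    - [28,-25.6,0,0,0,0,0]
    - [28,-25.6,0,0,0,0,0]
    - [28,-25.6,0,0,0,0,0]
    - [28,-25.6,0,0,0,0,0]
    - [28,-25.6,0,0,0,0,0]
    - [28,-25.6,0,0,0,0,0]
    - [28,-25.6,0,0,0,0,0]
    - [28,-25.6,0,0,0,0,0]
  newtons: 60

```text
time_s: 1.82
tcp_pos: [513.2, 227.1, 230.8]
tcp_rot: [0.0, 0.976, 0.217, -0.0]
contact_force: [-0.3, -0.0, 0.4]
grip_width: 0.1
```

>>> apply_moves:
  commands:
    - [0,0,0,0,0,-0.117,0]
    - [0,0,0,0,0,-0.117,0]
    - [0,0,0,0,0,-0.117,0]
    - [0,0,0,0,0,-0.117,0]
    - [0,0,0,0,0,-0.117,0]
    - [0,0,0,0,0,-0.117,0]
    - [0,0,0,0,0,-0.117,0]
    - [0,0,0,0,0,-0.117,0]
    - [0,0,0,0,0,-0.117,0]
    - [0,0,0,0,0,-0.117,0]
    - [0,0,0,0,0,0,0]

```text
time_s: 2.73
tcp_pos: [512.8, 225.1, 230.9]
tcp_rot: [-0.0, 0.693, 0.721, -0.0]
contact_force: [0.6, -0.1, 0.2]
grip_width: -0.5
```

Run:
```python
from h import *
import cv2
P=pose(); print(manip.state()["time_s"],P.round(3)); im=manip.get_image("wrist"); cv2.imwrite("pics/w1.png",im[:,:,::-1])
```

```text
2.7333 [[-4.00000e-02  9.99000e-01 -1.00000e-03  5.12846e+02]
 [ 9.99000e-01  4.00000e-02 -0.00000e+00  2.25055e+02]
 [-0.00000e+00 -1.00000e-03 -1.00000e+00  2.30873e+02]
 [ 0.00000e+00  0.00000e+00  0.00000e+00  1.00000e+00]]
```

View pics/w1.png

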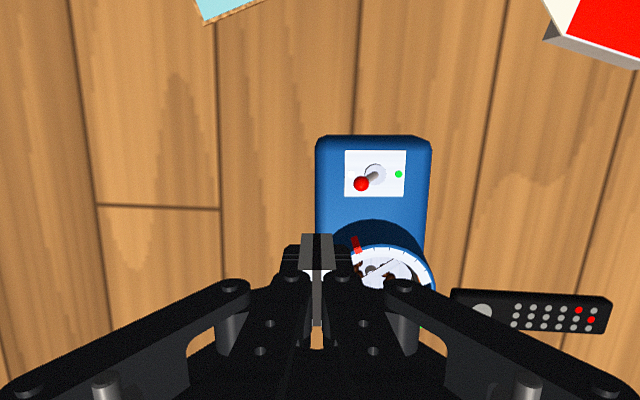

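The wrist view shows the red tip at (361,184), leaning to the white dot's side, with the green dot at (398,174) and the fingers shut. I measure the tip against its given height.

Run:
```python
from h import *
P=pose(); print(at("wrist",361,184,100,P), at("wrist",398,174,61,P))
```

```text
[548.23627322 228.00007046 100.        ] [587.40780614 229.49818665  61.        ]
```

>>> apply_moves:
  commands:
    - [1,0,36,0,0,0,0]
    - [1,0,36,0,0,0,0]
    - [0,0,36,0,0,0,0]
    - [0,0,34,0,0,0,0]
    - [0,0,0,0,0,0,0]

```text
time_s: 3.2
tcp_pos: [508.7, 225.6, 81.2]
tcp_rot: [-0.003, 0.696, 0.718, -0.006]
contact_force: [-1.2, -0.8, -1.9]
grip_width: -0.2
```

>>> apply_moves:
  commands:
    - [0,6,0,0,0,0,0]
    - [0,6,0,0,0,0,0]
    - [0,6,0,0,0,0,0]
    - [0,6,0,0,0,0,0]
    - [0,6,0,0,0,0,0]
    - [0,6,0,0,0,0,0]
    - [0,6,0,0,0,0,0]
    - [0,2,0,0,0,0,0]
    - [0,0,0,0,0,0,0]

```text
time_s: 3.95
tcp_pos: [557.8, 228.6, 89.8]
tcp_rot: [0.0, 0.695, 0.719, 0.0]
contact_force: [0.5, 1.1, -0.3]
grip_width: 0.4
```

Run:
```python
from h import *
import cv2
im=manip.get_image("wrist"); s=manip.get_image("scene")
s=cv2.resize(s[215:305,405:505],None,fx=5,fy=5)
cv2.imwrite("pics/w2.png",cv2.resize(im[:,:,::-1],(640,400))); cv2.imwrite("pics/s2.png",s[:,:,::-1])
```

```text
(no output)
```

View pics/w2.png

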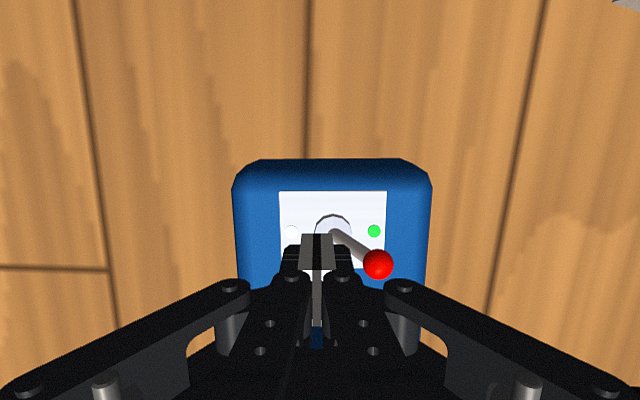

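View pics/s2.png

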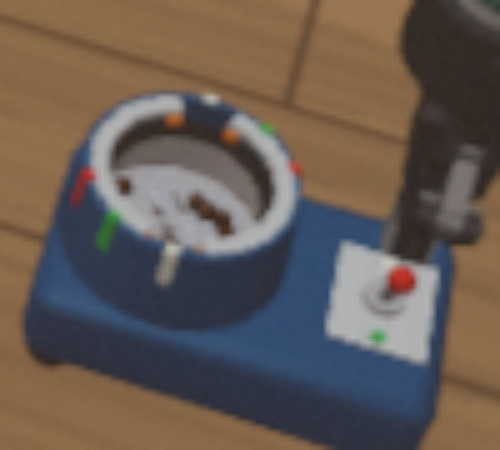

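The toggle now leans to the green dot: tip at (378,264) in the wrist view, past the dot's column. I back off, rise and go over to the lid.

>>> apply_moves:
  commands:
    - [0,-10,0,0,0,0,0]
    - [0,0,-35,0,0,0,0]
    - [0,0,-35,0,0,0,0]
    - [0,0,-35,0,0,0,60]
    - [0,0,-35,0,0,0,60]
    - [-37.8,-3,0,0,0,0,60]
    - [-37.8,-3,0,0,0,0,60]
    - [-37.8,-3,0,0,0,0,60]
    - [-37.8,-3,0,0,0,0,60]
    - [-37.8,-3,0,0,0,0,60]
    - [-37.8,-3,0,0,0,0,60]
    - [-37.8,-3,0,0,0,0,60]
    - [-37.8,-3,0,0,0,0,60]
    - [-37.8,-3,0,0,0,0,60]
    - [-37.8,-3,0,0,0,0,60]
    - [-37.8,-3,0,0,0,0,60]
    - [-37.8,-3,0,0,0,0,60]
    - [-37.8,-3,0,0,0,0,60]
    - [-37.8,-3,0,0,0,0,60]
    - [-37.8,-3,0,0,0,0,60]

```text
time_s: 5.72
tcp_pos: [521.7, -341.6, 229.2]
tcp_rot: [-0.0, 0.694, 0.72, 0.0]
contact_force: [1.1, 0.1, 0.1]
grip_width: 59.8
```

>>> apply_moves:
  commands:
    - [-37.8,-3,0,0,0,0,60]
    - [0,0,0,0,0,-0.118,60]
    - [0,0,0,0,0,-0.118,60]
    - [0,0,0,0,0,-0.118,60]
    - [0,0,0,0,0,-0.118,60]
    - [0,0,0,0,0,-0.118,60]
    - [0,0,0,0,0,-0.118,60]
    - [0,0,0,0,0,-0.118,60]
    - [0,0,0,0,0,-0.118,60]
    - [0,0,0,0,0,-0.118,60]
    - [0,0,0,0,0,-0.118,60]
    - [0,0,0,0,0,0,60]

```text
time_s: 6.72
tcp_pos: [520.6, -377.6, 229.1]
tcp_rot: [-0.0, 0.174, 0.985, 0.0]
contact_force: [-0.1, 0.6, -0.3]
grip_width: 59.8
```

Run:
```python
from h import *
import cv2
P=pose(); print(P.round(3)); im=manip.get_image("wrist"); s=manip.get_image("scene")
cv2.imwrite("pics/w3.png",im[:,:,::-1]); cv2.imwrite("pics/s3.png",cv2.resize(s[215:305,405:505],None,fx=5,fy=5)[:,:,::-1])
```

```text
[[-9.39000e-01  3.43000e-01 -0.00000e+00  5.20559e+02]
 [ 3.43000e-01  9.39000e-01  0.00000e+00 -3.77599e+02]
 [ 0.00000e+00  0.00000e+00 -1.00000e+00  2.29118e+02]
 [ 0.00000e+00  0.00000e+00  0.00000e+00  1.00000e+00]]
```

View pics/w3.png

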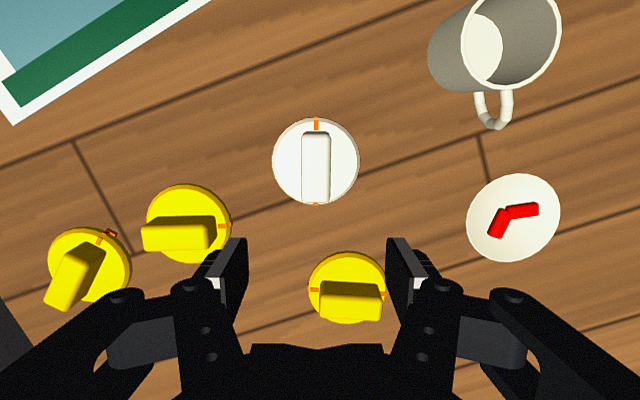

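View pics/s3.png

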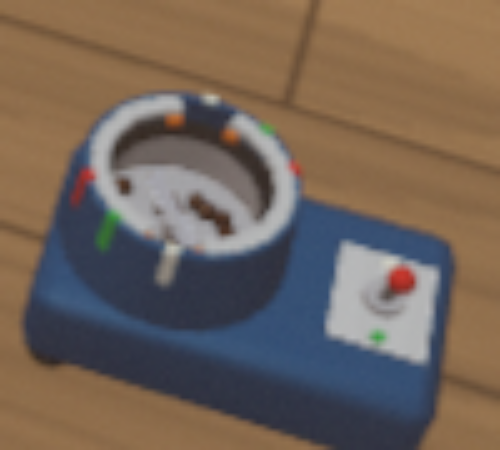

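The wrist view shows the cream lid at (316,161), with its pointers at (316,124) and (316,205), and its wing along the tool's x axis. The grinder toggle has stayed on.

Run:
```python
from h import *
import cv2
im=cv2.imread("pics/w3.png"); cv2.imwrite("pics/w3c.png",cv2.resize(im[105:220,260:375],None,fx=5,fy=5,interpolation=cv2.INTER_CUBIC))
P=pose()
a=at("wrist",316,124,26,P);b=at("wrist",316,205,26,P);e=at("wrist",272.5,162,22,P);f=at("wrist",360,162,22,P)
t=P[:3,3]
for l,w in dict(a=a,b=b,m=(a+b)/2,e=(e+f)/2).items(): print(l,w.round(1),(P[:3,:3].T@(w-t)).round(1))
print(np.linalg.norm(a-b),np.linalg.norm(e-f),np.arctan2((a-b)[1],(a-b)[0]))
y=at("wrist",347,290,26,P);print("yellow near",y)
```

```text
a [ 478. -361.   26.] [ 45.6   0.6 203.2]
b [ 556.5 -390.5   26. ] [-38.2   0.5 203.2]
m [ 517.2 -375.8   26. ] [  3.7   0.6 203.2]
e [ 514.3 -374.4   22. ] [  6.9   0.8 207.2]
83.80777954931703 90.21027445552076 2.782005229398978
yellow near [ 662.69513789 -393.03386123   26.        ]
```

View pics/w3c.png

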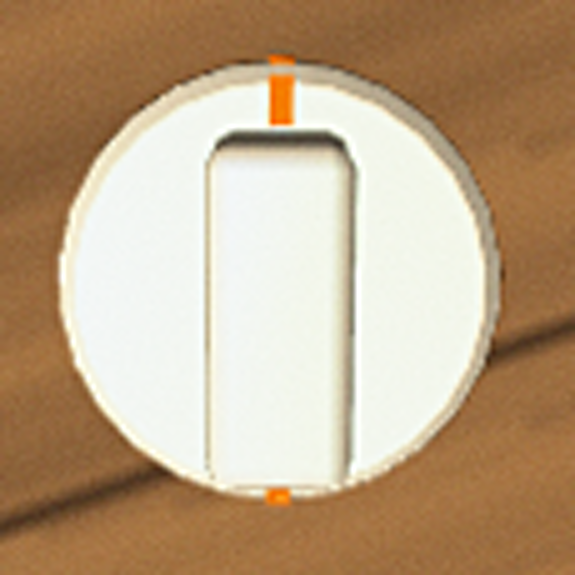

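Run:
```python
from h import *
P=pose();t=P[:3,3]
for l,u,v,z,off in [("wing base +x",316,130.8,26,33),("wing top -x",316,202,60,-33),("wing top +x",316,134,60,33),("ptr+ ",316,118.5,26,46),("ptr-",316,203,26,-46)]:
    w=P[:3,:3].T@(at("wrist",u,v,z,P)-t); print(l,w.round(1),w[0]-off)
```

```text
wing base +x [ 39.    0.6 203.2] 5.977084662216619
wing top -x [-24.9   0.6 169.2] 8.140704997736336
wing top +x [ 38.9   0.7 169.2] 5.9045975828308315
ptr+  [ 50.9   0.6 203.2] 4.948980588607647
ptr- [-36.    0.5 203.2] 10.013456062159683
```

>>> apply_moves:
  commands:
    - [5.5,0.5,30,0,0,0,60]
    - [0,0,36,0,0,0,60]
    - [0,0,36,0,0,0,60]
    - [0,0,36,0,0,0,60]
    - [0,0,30,0,0,0,60]
    - [0,0,18,0,0,0,60]
    - [0,0,12,0,0,0,60]
    - [0,0,0,0,0,0,60]

```text
time_s: 7.48
tcp_pos: [514.4, -374.3, 28.1]
tcp_rot: [-0.002, 0.178, 0.984, 0.001]
contact_force: [-0.7, 0.7, -0.9]
grip_width: 60.3
```

>>> apply_moves:
  commands:
    - [0,0,0,0,0,0,15]
    - [0,0,0,0,0,0,15]
    - [0,0,0,0,0,0,15]
    - [0,0,0,0,0,0,15]
    - [0,0,0,0,0,0,15]
    - [0,0,0,0,0,0,15]
    - [0,0,0,0,0,0,15]
  newtons: 70

```text
time_s: 8.07
tcp_pos: [516.8, -376.4, 34.0]
tcp_rot: [0.002, 0.177, 0.984, -0.001]
contact_force: [-0.1, -1.0, 6.6]
grip_width: 27.0
```

>>> apply_moves:
  commands:
    - [0,0,-35,0,0,0,15]
    - [0,0,-35,0,0,0,15]
    - [0,0,-35,0,0,0,15]
    - [0,0,-35,0,0,0,15]
    - [0,0,-35,0,0,0,15]
    - [0,0,-25,0,0,0,15]
    - [0,0,0,0,0,0,15]
    - [0,0,0,0,0,0,15]

```text
time_s: 8.73
tcp_pos: [516.1, -375.8, 233.6]
tcp_rot: [0.002, 0.177, 0.984, -0.001]
contact_force: [-0.3, 0.4, -1.4]
grip_width: 27.0
```

Run:
```python
from h import *
import cv2
P=pose(); print(P.round(3),manip.state()["time_s"],manip.state()["qpos"].round(3)); im=manip.get_image("wrist")
cv2.imwrite("pics/w4.png",im[:,:,::-1]);
```

```text
[[-9.38000e-01  3.48000e-01  3.00000e-03  5.16135e+02]
 [ 3.48000e-01  9.38000e-01 -3.00000e-03 -3.75764e+02]
 [-4.00000e-03 -1.00000e-03 -1.00000e+00  2.33643e+02]
 [ 0.00000e+00  0.00000e+00  0.00000e+00  1.00000e+00]] 8.7333 [-0.687  0.374  1.026 -0.     1.736 -1.903]
```

View pics/w4.png

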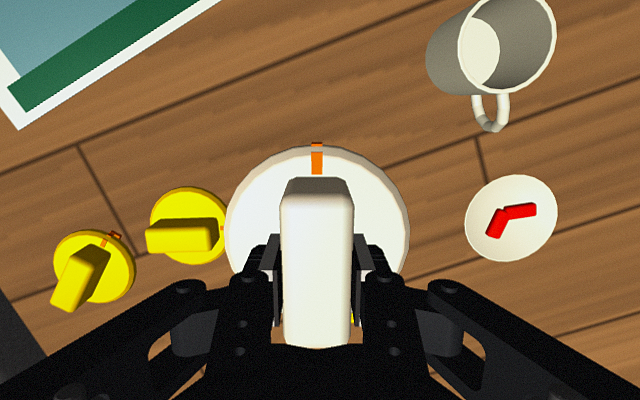

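Run:
```python
import cv2
im=cv2.imread("pics/w4.png"); cv2.imwrite("pics/w4c.png",cv2.resize(im[130:280,215:420],None,fx=3.9,fy=3.9,interpolation=cv2.INTER_CUBIC))
```

```text
(no output)
```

View pics/w4c.png

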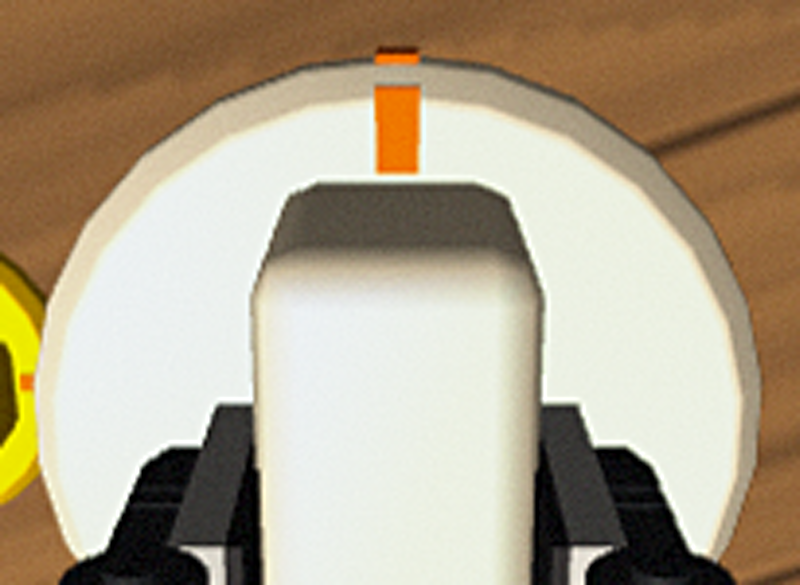

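Run:
```python
from h import *
from scipy.optimize import least_squares
I=np.eye(4)
# lid at tool: point lid (x,y,z)->(x0+x, y0-y, z0-z)
th=np.linspace(0,2*np.pi,361)
def pr(p,x,y,z): return proj("wrist",np.array([p[0]+x,p[1]+y,p[2]-z]),I)
def disc(p,z):
    q=np.array([pr(p,46*np.cos(t),46*np.sin(t),z) for t in th]); return q
def res(p,full=False):
    d=np.vstack([disc(p,24),disc(p,14)])
    r=[pr(p,33,0,26)[1]-177.2, disc(p,14)[:,1].min()-145.4, pr(p,42,0,0)[1]-142.3, d[:,0].min()-224, d[:,0].max()-409.9,pr(p,40,0,26)[0]-316.8]
    return np.array(r)
s=least_squares(res,[0,0,33]); print(s.x,res(s.x))
print("pose", pose().round(4).tolist())
```

```text
Traceback (most recent call last):
  File "h.py", line 15, in proj
    c=manip.get_calibration(n); f=200/np.tan(np.radians(c["fov_y"])/2)
ValueError: time passes only in moves, steps and waits
```

```bash
sed -i 's/^from station import manip/from station import manip\nimport functools\n@functools.lru_cache(None)\ndef _cal(n): return manip.get_calibration(n)/; s/c=manip.get_calibration(n); f/c=_cal(n); f/' h.py
python3 - <<'E'
from h import *
from scipy.optimize import least_squares
I=np.eye(4)
th=np.linspace(0,2*np.pi,91)
def pr(p,x,y,z): return proj("wrist",np.array([p[0]+x,p[1]+y,p[2]-z]),I)
def disc(p,z): return np.array([pr(p,46*np.cos(t),46*np.sin(t),z) for t in th])
def res(p):
    d=np.vstack([disc(p,24),disc(p,14)])
    return np.array([pr(p,33,0,26)[1]-177.2, disc(p,14)[:,1].min()-145.4, pr(p,42,0,0)[1]-142.3, d[:,0].min()-224, d[:,0].max()-409.9,pr(p,40,0,26)[0]-316.8])
s=least_squares(res,[0,0,33]); print(s.x,res(s.x))
print(manip.state()["tcp_pos"],manip.state()["contact_force"],manip.state()["time_s"])
E
```

```text
[ 1.48720979  1.253719   39.04777914] [-2.72002837 -2.1381027   5.43440965 -0.40153695  0.32045737  0.07566452]
[ 515.56470082 -375.36899974  231.1315575 ] [ 0.33712995  1.18809544 -2.07748629] 8.7833
```

Run:
```python
from h import *
from scipy.optimize import least_squares
I=np.eye(4)
th=np.linspace(0,2*np.pi,91)
def pr(p,x,y,z): return proj("wrist",np.array([p[0]+x,p[1]+y,p[2]-z]),I)
def disc(p,z): return np.array([pr(p,46*np.cos(t),46*np.sin(t),z) for t in th])
def res(p):
    d=np.vstack([disc(p,24),disc(p,14)])
    return np.array([pr(p,33,0,26)[1]-177.2, disc(p,14)[:,1].min()-145.4, d[:,0].min()-224, d[:,0].max()-409.9,pr(p,40,0,26)[0]-316.8])
s=least_squares(res,[0,0,33]); print(s.x,res(s.x))
for z0 in (31,33,35):
    s=least_squares(lambda q:res([q[0],q[1],z0]),[0,0]); print(z0,s.x,s.cost)
```

```text
[ 0.27434404  1.25362508 39.30505989] [-0.2764887   0.29072952 -0.08970948  0.00857761  0.07579331]
31 [1.5421332 1.2422344] 24.38743689885609
33 [1.23808454 1.24498138] 13.747476252214204
35 [0.93321928 1.24772578] 6.3006694571485635
```

>>> apply_moves:
  commands:
    - [8.8,35.2,0,0,0,0,15]
    - [8.8,35.2,0,0,0,0,15]
    - [8.8,35.2,0,0,0,0,15]
    - [8.8,35.2,0,0,0,0,15]
    - [8.8,35.2,0,0,0,0,15]
    - [8.8,35.2,0,0,0,0,15]
    - [8.8,35.2,0,0,0,0,15]
    - [8.8,35.2,0,0,0,0,15]
    - [8.8,35.2,0,0,0,0,15]
    - [8.8,35.2,0,0,0,0,15]
    - [8.8,35.2,0,0,0,0,15]
    - [8.8,35.2,0,0,0,0,15]
    - [8.8,35.2,0,0,0,0,15]
    - [8.8,35.2,0,0,0,0,15]
    - [0,0,0,0,0,-0.098,15]
    - [0,0,0,0,0,-0.098,15]
    - [0,0,0,0,0,-0.098,15]
    - [0,0,0,0,0,-0.098,15]
    - [0,0,0,0,0,0,15]
    - [0,0,0,0,0,0,15]

```text
time_s: 10.45
tcp_pos: [570.8, 129.4, 229.4]
tcp_rot: [-0.002, -0.017, 1.0, -0.0]
contact_force: [0.4, 0.4, -1.7]
grip_width: 26.7
```

Run:
```python
from h import *
import cv2
P=pose(); print(P.round(3),manip.state()["time_s"]); im=manip.get_image("wrist"); s=manip.get_image("scene");t=manip.get_image("top")
f=lambda im,x,y,w,h,k:cv2.resize(im[y:y+h,x:x+w],(w*k,h*k),interpolation=cv2.INTER_CUBIC)
cv2.imwrite("pics/w5.png",im[:,:,::-1]);cv2.imwrite("pics/s5.png",f(s,380,130,130,170,3)[:,:,::-1]) ;cv2.imwrite("pics/t5.png",f(t,185,165,75,55,8)[:,:,::-1])
```

```text
[[-9.99000e-01 -3.40000e-02 -3.00000e-03  5.70754e+02]
 [-3.40000e-02  9.99000e-01 -1.00000e-03  1.29391e+02]
 [ 3.00000e-03 -0.00000e+00 -1.00000e+00  2.29403e+02]
 [ 0.00000e+00  0.00000e+00  0.00000e+00  1.00000e+00]] 10.45
```

View pics/w5.png

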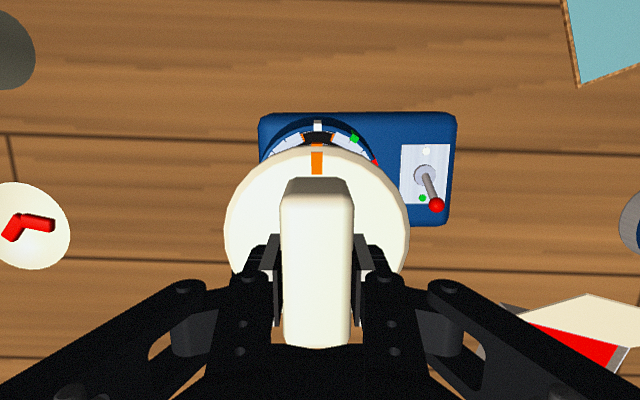

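View pics/s5.png

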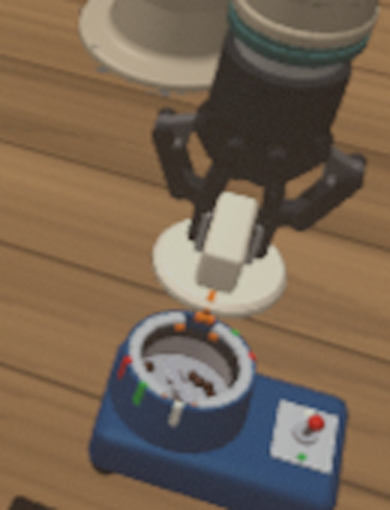

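View pics/t5.png

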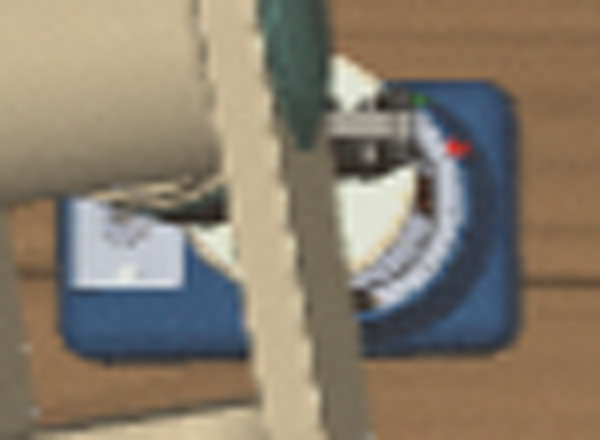

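Run:
```python
from h import *
import cv2
P=pose()
g=np.array([570.7,129.9,0]); yw=.037
def G(r,a,z): return g+np.array([r*np.cos(yw+a),r*np.sin(yw+a),z])
print("white -x pred",proj("wrist",G(49.5,np.pi,107),P),proj("wrist",G(49.5,np.pi,110.5),P),"tip",proj("wrist",g+np.array([17-98*np.sin(yw),98+17*np.sin(yw),100]),P))
th=np.linspace(0,2*np.pi,91)
for z0 in (31,35,39):
  q=np.array([proj("scene",(P@np.array([.7+46*np.cos(t),46*np.sin(t),z0-z,1]))[:3]) for t in th for z in (14,24)])
  c=(q-[380,130])*3+1; print(z0,c.min(0),c.max(0))
  for nm,p in dict(lugbot=(-42,0,0),wtopL=(-33,-14,60),wtopR=(-33,14,60)).items(): print(nm,(np.array(proj("scene",(P@np.array([.7+p[0],p[1],z0-p[2],1]))[:3]))-[380,130])*3+1)
im=cv2.imread("pics/w5.png"); cv2.imwrite("pics/w5c.png",cv2.resize(im[105:215,250:450],None,fx=4,fy=4,interpolation=cv2.INTER_CUBIC))
s=cv2.imread("pics/s5.png"); cv2.imwrite("pics/s5c.png",cv2.resize(s[170:350,130:300],None,fx=3.3,fy=3.3,interpolation=cv2.INTER_CUBIC))
```

```text
white -x pred (np.float64(314.9868719981753), np.float64(124.4205627556919)) (np.float64(314.9698882746881), np.float64(124.71531790417541)) tip (np.float64(433.12662391696233), np.float64(204.903155849071))
31 [152.7844428  208.97709406] [290.66533864 313.91939431]
lugbot [204.06235728 319.34106913]
wtopL [204.54239838 244.77205648]
wtopR [247.60716094 256.36650759]
35 [151.76259619 212.90911017] [289.13427906 317.76439096]
lugbot [202.83135991 323.09559168]
wtopL [203.25816867 248.95364205]
wtopR [246.152375   260.54814376]
39 [150.74515262 216.81524136] [287.61381866 321.5822497 ]
lugbot [201.60888959 326.82410686]
wtopL [201.98320552 253.1050547 ]
wtopR [244.70819251 264.69930138]
```

View pics/w5c.png

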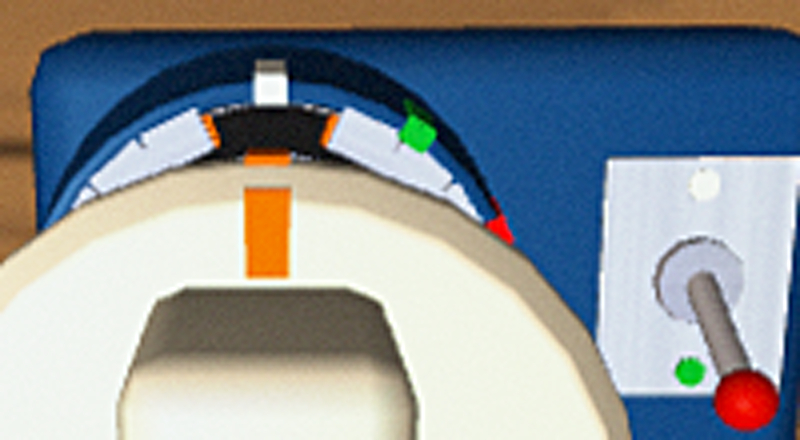

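View pics/s5c.png

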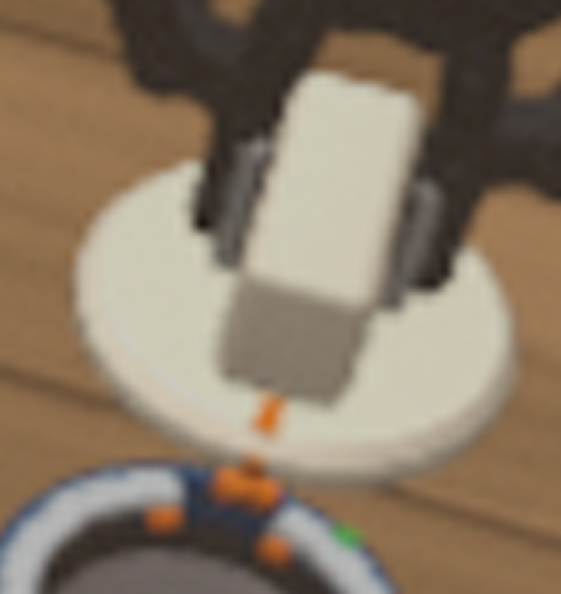

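Run:
```python
from h import *
for i in range(2): print({k:np.round(v,4).tolist() for k,v in manip.get_calibration("wrist").items()})
```

```text
{'fov_y': 60.5169, 'cx': 316.3402, 'cy': 193.7631, 'tool_from_camera': [[-0.0008, -0.9656, -0.2599, 66.6478], [1.0, -0.0009, 0.0002, 1.4025], [-0.0004, -0.2599, 0.9656, -142.6401], [0.0, 0.0, 0.0, 1.0]]}
{'fov_y': 60.5169, 'cx': 316.3402, 'cy': 193.7631, 'tool_from_camera': [[-0.0008, -0.9656, -0.2599, 66.6478], [1.0, -0.0009, 0.0002, 1.4025], [-0.0004, -0.2599, 0.9656, -142.6401], [0.0, 0.0, 0.0, 1.0]]}
```

The wrist view shows the -x gap centred at (317.7,136) under the white mark at (317.8,126), in line with the lid's lug at (316.8,145). The grinder sits about 1 mm farther toward +y, so I correct for that and descend.

>>> apply_moves:
  commands:
    - [-0.3,1.2,20,0,0,0,15]
    - [0,0,30,0,0,0,15]
    - [0,0,15,0,0,0,15]
    - [0,0,11,0,0,0,15]
    - [0,0,0,0,0,0,15]
    - [0,0,0,0,0,0,15]
    - [0,0,0,0,0,0,15]

```text
time_s: 11.18
tcp_pos: [572.4, 130.8, 157.0]
tcp_rot: [0.001, -0.018, 1.0, 0.0]
contact_force: [1.0, -0.1, -1.8]
grip_width: 27.2
```

Run:
```python
from h import *
import cv2
P=pose(); print(P.round(3),manip.state()["time_s"],manip.state()["contact_force"]); im=manip.get_image("wrist"); s=manip.get_image("scene")
f=lambda im,x,y,w,h,k:cv2.resize(im[y:y+h,x:x+w],(w*k,h*k),interpolation=cv2.INTER_CUBIC)
cv2.imwrite("pics/w6.png",f(im,210,105,240,150,3)[:,:,::-1]);cv2.imwrite("pics/s6.png",f(s,400,190,110,110,5)[:,:,::-1])
```

```text
[[-9.99000e-01 -3.70000e-02  3.00000e-03  5.72360e+02]
 [-3.70000e-02  9.99000e-01  0.00000e+00  1.30763e+02]
 [-3.00000e-03  0.00000e+00 -1.00000e+00  1.57037e+02]
 [ 0.00000e+00  0.00000e+00  0.00000e+00  1.00000e+00]] 11.1833 [ 0.99518365 -0.05374306 -1.78567702]
```

View pics/w6.png

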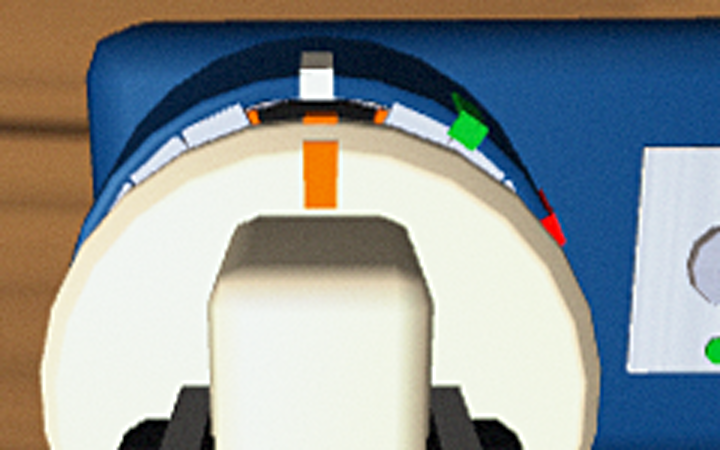

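View pics/s6.png

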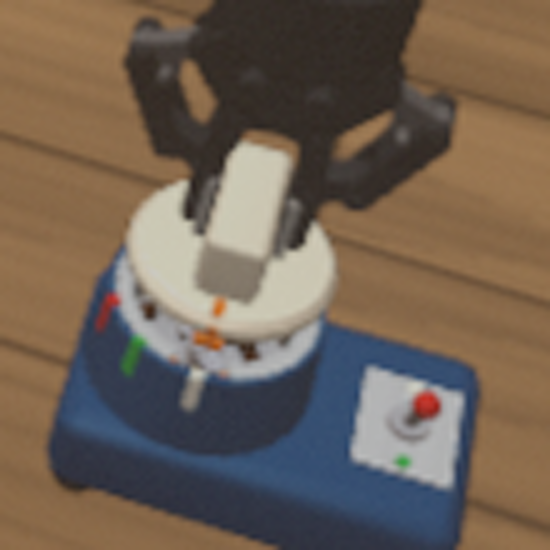

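>>> apply_moves:
  commands:
    - [0,0,0,0,0,0,15]
    - [0,0,0,0,0,0,15]
    - [0,0,0,0,0,0,15]
    - [0,0,0,0,0,0,15]
    - [0,0,0,0,0,0,15]
    - [0,0,0,0,0,0,15]

```text
time_s: 11.78
tcp_pos: [571.6, 130.7, 155.3]
tcp_rot: [0.0, -0.019, 1.0, -0.0]
contact_force: [-0.1, 0.2, -0.9]
grip_width: 26.6
```

Run:
```python
from h import *
import cv2
P=pose(); print(P.round(3)); im=manip.get_image("wrist"); 
f=lambda im,x,y,w,h,k:cv2.resize(im[y:y+h,x:x+w],(w*k,h*k),interpolation=cv2.INTER_CUBIC)
cv2.imwrite("pics/w7.png",f(im,250,105,130,80,6)[:,:,::-1])
for a in (131,130,129.9): print(proj("wrist",np.array([570.7-49.5,a-1.83,107]),P), proj("wrist",np.array([570.7-37.5,a-1.4,110.5]),P))
```

```text
[[-9.99000e-01 -3.70000e-02  0.00000e+00  5.71593e+02]
 [-3.70000e-02  9.99000e-01 -0.00000e+00  1.30706e+02]
 [-0.00000e+00 -0.00000e+00 -1.00000e+00  1.55291e+02]
 [ 0.00000e+00  0.00000e+00  0.00000e+00  1.00000e+00]]
(np.float64(314.30125090885394), np.float64(132.04335522554516)) (np.float64(314.2879895112465), np.float64(154.7218773205451))
(np.float64(312.4843740450931), np.float64(131.97644359786747)) (np.float64(312.4686157925857), np.float64(154.6560493058454))
(np.float64(312.3026760133155), np.float64(131.9697520541011)) (np.float64(312.286668046868), np.float64(154.64946612903202))
```

View pics/w7.png

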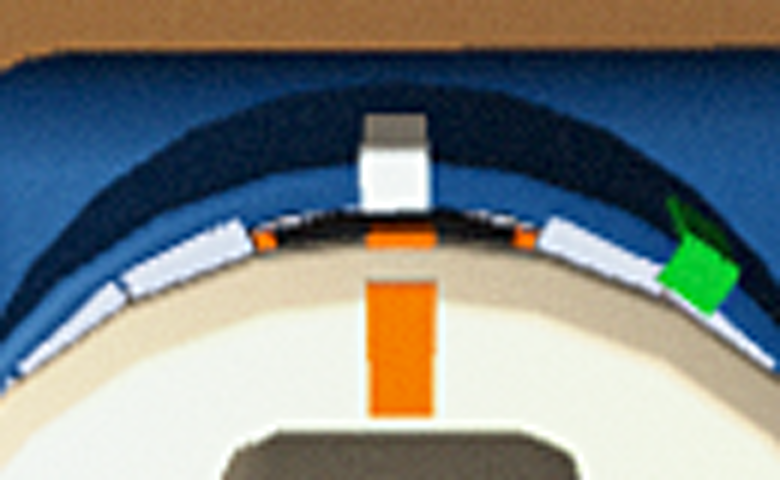

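>>> apply_moves:
  commands:
    - [0.2,-0.5,2,0,0,0,15]
    - [0,0,3,0,0,0,15]
    - [0,0,3,0,0,0,15]
    - [0,0,3,0,0,0,15]
    - [0,0,0,0,0,0,15]
    - [0,0,0,0,0,0,15]
    - [0,0,0,0,0,0,15]
    - [0,0,0,0,0,0,15]

```text
time_s: 12.5
tcp_pos: [571.5, 130.2, 144.5]
tcp_rot: [0.0, -0.019, 1.0, -0.0]
contact_force: [0.3, 0.4, -0.5]
grip_width: 26.7
```

>>> apply_moves:
  commands:
    - [0,0,1.5,0,0,0,15]
    - [0,0,1.5,0,0,0,15]
    - [0,0,1,0,0,0,15]
    - [0,0,0,0,0,0,15]
    - [0,0,0,0,0,0,15]
    - [0,0,0,0,0,0,15]
    - [0,0,0,0,0,0,15]

```text
time_s: 13.08
tcp_pos: [571.5, 130.2, 140.4]
tcp_rot: [0.0, -0.019, 1.0, -0.0]
contact_force: [-0.6, 0.2, -1.4]
grip_width: 26.9
```

>>> apply_moves:
  commands:
    - [0,0,1.5,0,0,0,15]
    - [0,0,1.5,0,0,0,15]
    - [0,0,1,0,0,0,15]
    - [0,0,0,0,0,0,15]
    - [0,0,0,0,0,0,15]
    - [0,0,0,0,0,0,15]

```text
time_s: 13.58
tcp_pos: [571.4, 130.2, 136.3]
tcp_rot: [0.0, -0.019, 1.0, -0.0]
contact_force: [-0.7, -0.5, -0.6]
grip_width: 27.0
```

>>> apply_moves:
  commands:
    - [0,0,1,0,0,0,15]
    - [0,0,1,0,0,0,15]
    - [0,0,1,0,0,0,15]
    - [0,0,0,0,0,0,15]
    - [0,0,0,0,0,0,15]
    - [0,0,0,0,0,0,15]

```text
time_s: 14.08
tcp_pos: [571.4, 130.2, 133.3]
tcp_rot: [0.0, -0.019, 1.0, -0.0]
contact_force: [-0.8, -0.6, -0.8]
grip_width: 26.8
```

>>> apply_moves:
  commands:
    - [0,0,1,0,0,0,15]
    - [0,0,1,0,0,0,15]
    - [0,0,0,0,0,0,15]
    - [0,0,0,0,0,0,15]
    - [0,0,0,0,0,0,15]

```text
time_s: 14.5
tcp_pos: [571.6, 130.2, 132.4]
tcp_rot: [0.001, -0.019, 1.0, 0.0]
contact_force: [-3.5, -0.9, 5.7]
grip_width: 26.8
```

Run:
```python
from h import *
import cv2
print(manip.state()["contact_force"],manip.state()["wrist_torque"])
im=manip.get_image("wrist"); s=manip.get_image("scene")
f=lambda im,x,y,w,h,k:cv2.resize(im[y:y+h,x:x+w],(w*k,h*k),interpolation=cv2.INTER_CUBIC)
cv2.imwrite("pics/w8.png",f(im,210,105,240,150,3)[:,:,::-1]);cv2.imwrite("pics/s8.png",f(s,400,200,100,100,6)[:,:,::-1])
```

```text
[-3.4632581  -0.93807752  5.69437022] [-0.15419218  0.50787696 -0.02020552]
```

View pics/w8.png

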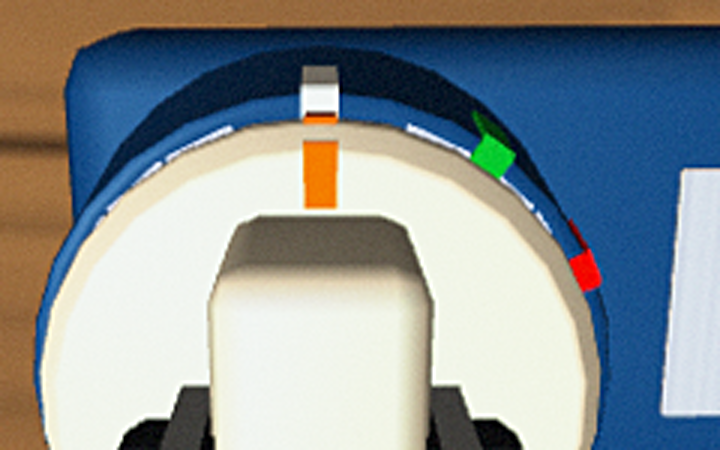

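View pics/s8.png

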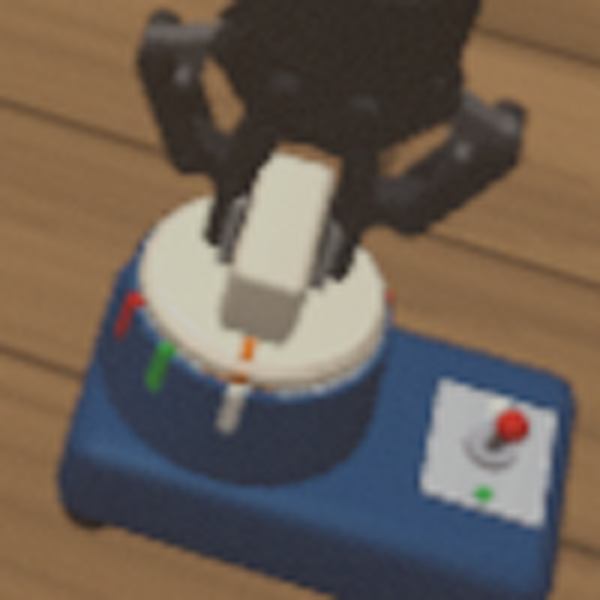

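>>> apply_moves:
  commands:
    - [0,0,1,0,0,0,15]
    - [0,0,1,0,0,0,15]
    - [0,0,0,0,0,0,15]
    - [0,0,0,0,0,0,15]
    - [0,0,0,0,0,0,15]

```text
time_s: 15.02
tcp_pos: [571.8, 130.2, 132.3]
tcp_rot: [0.001, -0.019, 1.0, 0.0]
contact_force: [-7.8, -0.6, 14.5]
grip_width: 26.8
```

>>> apply_moves:
  commands:
    - [0.3,0,-1.5,0,0,0,15]
    - [0,0,-0.5,0,0,0,15]
    - [0,0,0,0,0,0.04,15]
    - [0,0,0,0,0,0.04,15]
    - [0,0,0,0,0,0.04,15]
    - [0,0,0,0,0,0.04,15]
    - [0,0,0,0,0,0.04,15]
    - [0,0,0,0,0,0.04,15]
    - [0,0,0,0,0,0.04,15]
    - [0,0,0,0,0,0.02,15]
    - [0,0,0,0,0,0,15]
    - [0,0,0,0,0,0,15]
  newtons: 100

```text
time_s: 16.02
tcp_pos: [571.9, 130.2, 132.5]
tcp_rot: [0.001, 0.131, 0.991, 0.0]
contact_force: [-0.6, -0.3, 6.2]
grip_width: 26.2
```

Run:
```python
from h import *
P=pose();s=manip.state(); print(P.round(3),np.arctan2(P[1,0],P[0,0]),s["contact_force"],s["wrist_torque"],s["qpos"])
```

```text
[[-9.66000e-01  2.60000e-01  3.00000e-03  5.71916e+02]
 [ 2.60000e-01  9.66000e-01  0.00000e+00  1.30154e+02]
 [-3.00000e-03  1.00000e-03 -1.00000e+00  1.32492e+02]
 [ 0.00000e+00  0.00000e+00  0.00000e+00  1.00000e+00]] 2.878945110343029 [-0.64407435 -0.28254186  6.22811326] [-0.14988866  0.07004891  0.14779536] [ 1.61011666e-01  2.72691948e-01  1.35321308e+00 -4.18078943e-04
  1.51298057e+00 -1.14711449e+00]
```

>>> apply_moves:
  commands:
    - [0,0,0,0,0,0.04,15]
    - [0,0,0,0,0,0.04,15]
    - [0,0,0,0,0,0.04,15]
    - [0,0,0,0,0,0.04,15]
    - [0,0,0,0,0,0.04,15]
    - [0,0,0,0,0,0.04,15]
    - [0,0,0,0,0,0.04,15]
    - [0,0,0,0,0,0.03,15]
    - [0,0,0,0,0,0.01,15]
    - [0,0,0,0,0,0,15]
    - [0,0,0,0,0,0,15]

```text
time_s: 16.93
tcp_pos: [571.8, 129.8, 132.5]
tcp_rot: [0.001, 0.287, 0.958, -0.0]
contact_force: [-1.2, -1.9, 6.6]
grip_width: 26.5
```

Run:
```python
from h import *
import cv2
P=pose();s=manip.state(); print(np.arctan2(P[1,0],P[0,0]),s["contact_force"],s["wrist_torque"])
im=manip.get_image("wrist"); s=manip.get_image("scene")
f=lambda im,x,y,w,h,k:cv2.resize(im[y:y+h,x:x+w],(w*k,h*k),interpolation=cv2.INTER_CUBIC)
cv2.imwrite("pics/w9.png",f(im,210,105,240,150,3)[:,:,::-1]);cv2.imwrite("pics/s9.png",f(s,400,200,100,100,6)[:,:,::-1])
```

```text
2.5589053239212287 [-1.15121095 -1.89926696  6.59646158] [-0.41784833  0.20034288  0.29415002]
```

View pics/w9.png

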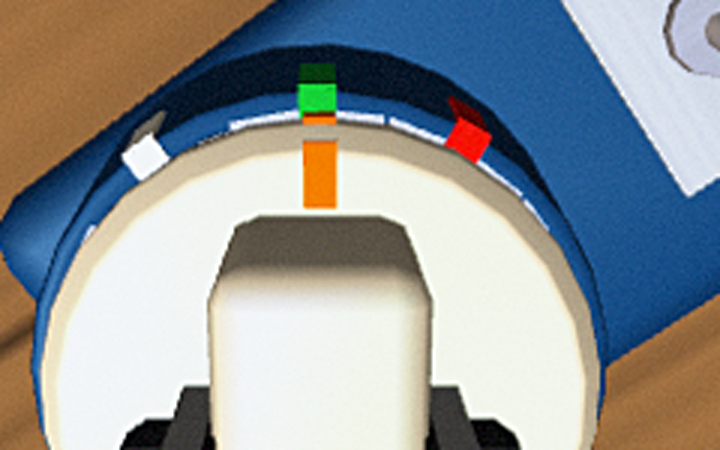

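View pics/s9.png

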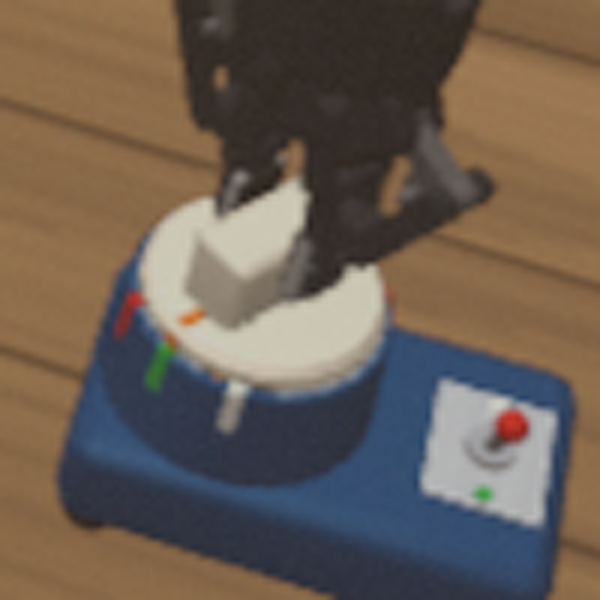

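The wrist view shows the orange pointer at (317,160) dead in line with the green mark at (316,137). The scene view agrees, and the toggle is still on. I hold briefly, check everything once more and hand in.

>>> apply_moves:
  commands:
    - [0,0,0,0,0,0,15]
    - [0,0,0,0,0,0,15]
    - [0,0,0,0,0,0,15]
    - [0,0,0,0,0,0,15]
    - [0,0,0,0,0,0,15]
    - [0,0,0,0,0,0,15]
    - [0,0,0,0,0,0,15]
    - [0,0,0,0,0,0,15]
    - [0,0,0,0,0,0,15]
    - [0,0,0,0,0,0,15]
    - [0,0,0,0,0,0,15]
    - [0,0,0,0,0,0,15]

```text
time_s: 18.03
tcp_pos: [571.8, 129.8, 132.5]
tcp_rot: [0.001, 0.287, 0.958, -0.0]
contact_force: [-1.3, -1.5, 7.2]
grip_width: 26.1
```

Run:
```python
from h import *
import cv2
P=pose();s=manip.state(); print(s["time_s"],np.arctan2(P[1,0],P[0,0]),s["contact_force"],s["wrist_torque"])
cv2.imwrite("pics/t10.png",manip.get_image("scene")[:,:,::-1]); cv2.imwrite("pics/w10.png",manip.get_image("wrist")[:,:,::-1])
```

```text
18.0333 2.5589283041507858 [-1.29103594 -1.53506768  7.21320376] [-0.4794068   0.19791029  0.25439886]
```

View pics/t10.png

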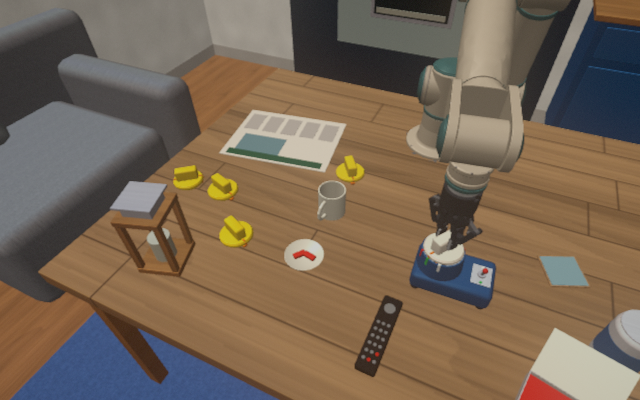

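View pics/w10.png

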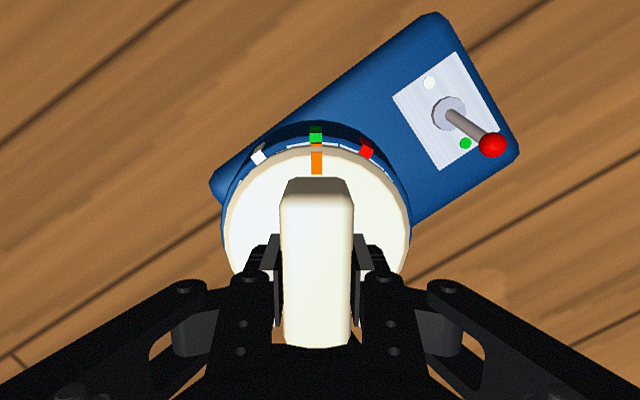

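The views are unchanged after a second's hold. The pointer at (316,160) is on the green mark at (316,138), the toggle is on with its tip at (492,145), and the mug (331,200), plate (304,254) and remote (380,335) are where they were.

```bash
python3 -c "
from station import manip
print(manip.sign_off())"
```

```text
the job is handed in; nothing more can be done
None
```

I flipped the toggle to on, fitted the cream lid and twisted it clockwise about 0.62 rad to the pulse position. I handed the job in at about 18 s with the lid still gripped there at 100 N.

**Last checks:**
- **Pulse position:** the pointer lines up with the green mark in the wrist view. The angle did not change over a one-second hold. The wrist still feels 0.25–0.29 N m of spring torque, so the lid has not clicked into the lock. I could not read the ring angle or see the pulsing directly. The angle rests on the turn I commanded and the marks.
- **Fully home:** the lid stopped firmly with the TCP at 132.3 mm. That fits the seat at 98.5 mm plus the 34 mm TCP height read when I gripped the lid.
- **Toggle and bystanders:** the toggle leans to the green dot. The mug, plate and remote look unmoved.

**Disagreements:**
- A fit to the wrist camera put the lid about 5 mm lower in the grip than the contact height did. I went by the contact height.
- The wrist camera's calibration read about 3 mm differently sideways partway through. I lined up the lid by comparing marks within the same image instead.

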